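Load and set the tube rocker's counterweight slide

TASK

Balance the tube rocker: lower the wide green counterweight ring and then the narrow orange one over the post of the blue carriage, each fully home and not dropped, and let go of them. Then pull up the black lock plunger, slide the carriage to the next hole towards the red end stop, let the pin down fully into that hole, and finish with the gripper still holding the plunger's knob. Leave everything else where it is.

Things in the scene. Friction and masses are not known exactly. Their poses are not given: they have to be found in the camera images.
- weight_large: the wide counterweight: green ring, 52 mm across, 16 mm high, bore 24 mm right through, about 0.2 kg, lying flat on the bench; origin at the centre of its underside, z up
- weight_small: the narrow counterweight: orange ring, 40 mm across, 16 mm high, bore 24 mm right through, about 0.1 kg, lying flat on the bench; origin at the centre of its underside, z up
- rocker: fixed tube rocker: white housing with tube tray (85 mm high) and, on its robot side, a level rail. Origin on the bench under the rail's middle; y along the rail to the red end stop (roughly the robot's left), x across it from robot side to housing, z up. The housing begins 85 mm from the rail's centre line: over the rail, fingers best close along the rocker's x. Its yaw varies
- post_seat (a point): foot centre of the steel locating post, on the top face of the blue carriage (72 mm wide across the rail, 150 mm long, top 50 mm above the bench; captive on the rail, slides only along it). The post rises from here: 16 mm across, 50 mm tall, last 10 mm tapered. Axes as the rocker's. Moves with the carriage
- knob: black knob of the lock plunger on the carriage: upright cylinder 28 mm across and 18 mm high, yellow spot on top, 90 mm from the post towards the red stop. Origin at the centre of its underside, 16 mm above the carriage's top face when the pin is in. Axes as the rocker's
- knob_mid (a point): middle of the black knob, 9 mm above its underside; best point to grip it from above. 75 mm above the bench when the pin is in
- next_hole (a point): mouth of the next index hole, on the rail's aluminium top (34 mm above the bench) on its centre line; the knob's axis must come over this point. Fixed to the rocker
- carriage (a joint): how far the carriage has slid along the rail towards the red end stop, in m: 0 (within 1 mm) at the starting hole, 0.040 at the next hole, 0.080 at the last hole (one too far); stops at 0.085. Slides with about 2 N of friction when the pin is out; 1 mm play when it is in
- plunger (a joint): how far the plunger is pulled up, in m: 0 pin fully in, 0.018 upper stop. A spring pushes it down, 5 N at 0, 9 N at 0.018. The round-tipped 8 mm pin goes 14 mm deep into the 11 mm hole: clear above 0.014. With the pin in, the carriage cannot slide; let down over a hole the pin drops in by itself, between holes it rests on the rail
- spare_weight: dark steel ring, bore 20 mm, 46 mm across and 10 mm high; not needed. Origin at the centre of its underside
- sample_cup: upright sample jar with red cap, 60 mm across, 65 mm high; bystander
- wash_bottle: clear bottle with blue cap, 64 mm across, 150 mm high; bystander
- tube_rack: white rack of capped blood tubes, 60 x 200 mm, 75 mm high; bystander
- tip_box: blue box 85 x 120 mm, 60 mm high; bystander
- glove_box: pale carton 120 x 230 mm, 75 mm high; bystander
- sharps_bin: yellow round bin with red lid, 124 mm across, 135 mm high; bystander
There are look-alikes about, which are no part of the job. Several things have the shape of the weight_large; the one meant has the colours described above.

How it is judged:
By the outcome, as a careful person would: the job done as asked, in the order asked, and still so for the second after the job is handed in, while the arm keeps its last pose, push and grip.
It also fails if it takes over 51 s, if anything falls off the work surface, if the arm or the gripper's body presses on something with over 40 N, if the wrist force passes 120 N, or if a joint passes its speed limit or range.

ROBOT

A 6-joint arm with a two-finger parallel gripper is mounted at the origin on the work surface. World frame = base frame: x ahead of the robot, y to its left, z up, the work surface at z = 0. Lengths are in m, angles in rad, forces in N, time in s.
With the tool pointing down it reaches from about 0.375 to 0.975 m from the base axis. Payload 3.8 kg.
Tool frame: the origin (TCP) lies at the very end of the fingers, on their centre line; the grasp point (between the pads) lies bot.grasp_offset behind it (bot.grasp_offset is the distance from the TCP to the grasp point, in m); y points along the fingers, x is the direction in which the jaws open and shut, and the axes are right-handed (so a half turn about y gives the same grasp; the last joint's range is limited). The gripper opens to 85 mm and grips with 20 to 120 N. Pads are 22 mm wide; open, the fingers measure 114 mm over their backs; the gripper's body (76 mm by 85 mm) begins 54 mm behind the grasp point. The pads swing forward as they close: fully open they stand 13 mm farther back than shut.
Start: joints at [1.137, 0.264, 1.604, -0, 1.274, -0.037], TCP at [0.261, 0.623, 0.201] pointing down, gripper open.
Joint ranges: [-2.63, 2.63], [-0.94, 2.18], [0.31, 2.57], [-1.31, 4.45], [0, 2.66], [-2.55, 2.55]. Speed limits (rad/s): [2.57, 2.57, 3.14, 3.14, 3.14, 3.14].

INTERFACE

Orientations are given as a rotation vector (axis times angle).
In Python, from workcell import sensors, read_camera, job, bot gives the robot as it stands.
- The arm moves only by the tool arm_command, never from a script. Its argument "deltas" is a list of rows, each a list of 4 numbers: the shift along the tool's x, y, z in m, then the turn about the tool's y in rad. A call has 1 to 20 rows; each row shifts and turns the commanded pose from where the row before left it, along the tool's axes as they then stand; what a row does not reach is not made up. A row lasts 1/8 s, in which the tool goes at most 62.5 mm and 10.7 degrees, less where a joint would pass 70% of its speed; a pose out of reach is approached as far as the arm can. A call is refused whole if a number of a shift passes 0.0625 or a number of a turn 0.188, either way. A call with a gripper value outside its range is refused whole. "fingers" is the finger opening in m, from 0 to 0.0854, set as the call begins (left out, the last holds). The fingers move at their own pace and stop on an object; "newtons" is the grip in N (left out, the last holds). Time passes only in rows, so rows that do not move let the fingers close. It gives the time, the measured TCP pose, the force and the opening at its end, in the units of the state.
- sensors.read_state(): the state, without advancing time (a new reading comes with each control period).
- read_camera(name): name is "scene" or "top" or "wrist"; returns a dict with "color" (384x512x3 uint8, red, green, blue), "vfov" (degrees; the focal length in pixels is half the picture's height over the tangent of half this angle, whatever the lens; pixels are square), "cx", "cy" (the principal point, pixels), "R" (3x3) and "t" (3): a world point X has camera coordinates R X + t; the wrist camera has in their place "T_tool_cam" (4x4, takes a point from camera to tool coordinates, whose origin is the TCP and whose axes are the tool frame's). Camera axes: x right, y down, z forward; pixel columns grow to the right and rows downward; lengths in m; the calibration is good to about 2 mm. A picture is of the moment at which its call begins: read the wrist's pose just before it. There is no depth.
- job.finish_job(): hands the job in, once; it reports no verdict.
The state is a dict: "time": time; "q": joint angles; "joint_vel": joint speeds; "joint_torque": joint torques, N m; "tool_pos": TCP position; "tcp_rot": TCP orientation; "wrist_force": force on the tool from outside, world axes, zero at the start; "torque": the same for the moment, N m; "width": opening from 0.0 (shut) to 1.0 (fully open).
Only numpy, scipy, OpenCV 4.12 (cv2) and the standard library are available. Lean on these libraries where they do the work, as an engineer would, in place of code of your own. Each camera call takes 0.05 s, during which the arm holds its last target.

## Working session

There is one attempt and no reset: what is moved stays moved. The work goes in short steps, Python scripts to look and compute and a tool call to move; the robot and the scene stay as the last step left them, time stands still between calls to the robot, and variables do not carry over. Pictures are saved under pics/ and viewed, and the job is handed in when it is done.

Besides the shell and the picture viewer there is one more tool, called after "Call:" as name(argument=value, ...), one argument or row to a line, values as JSON. arm_command: Moves the arm, as the interface text tells. Its arguments: {"type":"object","properties":{"deltas":{"type":"array"},"fingers":{"type":"number"},"newtons":{"type":"number"}},"required":["deltas"]}

```bash
ls; mkdir -p pics; python3 - <<'E'
from workcell import sensors, read_camera, job, bot
import cv2
print(sensors.read_state()); print(bot.grasp_offset)
for n in ("scene","top","wrist"):
    c=read_camera(n); cv2.imwrite(f"pics/{n}0.png",c["color"][:,:,::-1])
    import pickle; pickle.dump(c,open(f"pics/{n}0.pkl","wb"))
    print(n,{k:v for k,v in c.items() if k!="color"})
E
```

```text
pics
{'time': 0.0, 'q': array([ 1.13710563e+00,  2.64770451e-01,  1.60539606e+00,  3.67480107e-06,
        1.27368024e+00, -3.68891780e-02]), 'joint_vel': array([-1.11299396e-03, -1.23004171e-03,  9.14376311e-04,  6.21786708e-05,
        2.55846027e-04, -1.09851691e-04]), 'joint_torque': array([ 9.90231820e-04, -5.15100574e+01, -3.67314577e+01, -1.14864447e-04,
        1.27785842e-02,  1.94059493e-05]), 'tool_pos': array([0.26052305, 0.62182608, 0.19953852]), 'tcp_rot': array([-1.37239113, -0.91070704,  0.91387514]), 'wrist_force': array([ 0.43736985, -0.00139135, -0.54268057]), 'torque': array([-0.02449572,  0.0049742 ,  0.01244172]), 'width': 0.9976524612845192}
0.0187
scene {'vfov': 55.96563938687174, 'cx': 259.07678693179173, 'cy': 195.6488831887974, 'R': array([[ 0.83289427,  0.55330723,  0.01175773],
       [ 0.36074432, -0.52667237, -0.76972706],
       [-0.41970308,  0.64534279, -0.63826484]]), 't': array([-0.48848996, -0.12896358,  1.55850702])}
top {'vfov': 52.32041788426959, 'cx': 253.71901518948167, 'cy': 190.16169285989525, 'R': array([[ 0.01152561, -0.99986765,  0.01148236],
       [-0.98572436, -0.01329005, -0.1678418 ],
       [ 0.16797219, -0.00938397, -0.98574707]]), 't': array([0.01539205, 0.57146847, 1.27581971])}
wrist {'vfov': 65.2310169476359, 'cx': 252.64663941917314, 'cy': 192.00199090591963, 'T_tool_cam': array([[ 9.99999885e-01, -4.75689906e-04, -5.88991348e-05,
         4.32411761e-04],
       [-9.25982478e-05, -3.12286845e-01,  9.49987852e-01,
        -1.73315935e-01],
       [-4.70293057e-04, -9.49987737e-01, -3.12286853e-01,
         8.05581605e-02],
       [ 0.00000000e+00,  0.00000000e+00,  0.00000000e+00,
         1.00000000e+00]])}
```

View pics/scene0.png

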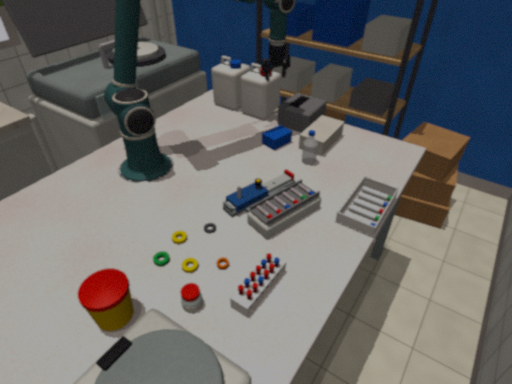

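View pics/top0.png

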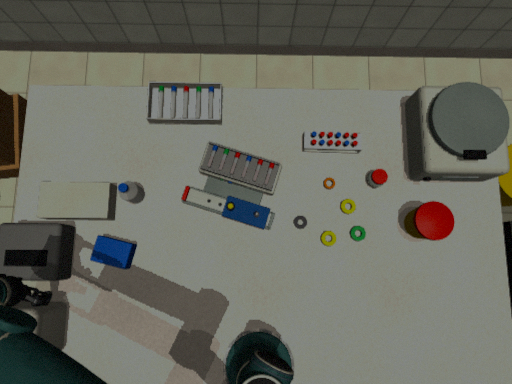

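View pics/wrist0.png

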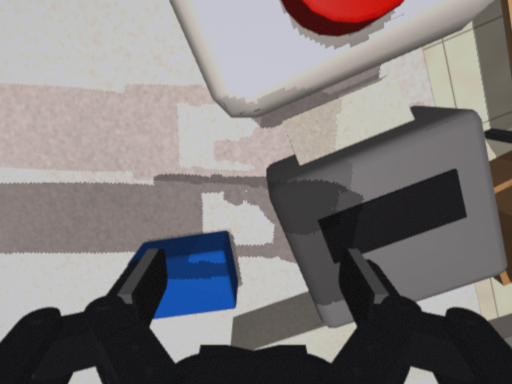

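The scene shows the green ring near (161,258) and the orange one near (223,263). In the top view they are at (357,233) and (329,183), and the knob is near (231,206). I'll enlarge the top view to measure.

```bash
python3 - <<'E'
import cv2
i=cv2.imread("pics/top0.png")
cv2.imwrite("pics/tA.png",cv2.resize(i[175:235,175:285],None,fx=7,fy=7,interpolation=cv2.INTER_CUBIC))
cv2.imwrite("pics/tB.png",cv2.resize(i[165:255,285:395],None,fx=6,fy=6,interpolation=cv2.INTER_CUBIC))
j=cv2.imread("pics/scene0.png")
cv2.imwrite("pics/sA.png",cv2.resize(j[160:240,210:330],None,fx=6,fy=6,interpolation=cv2.INTER_CUBIC))
E
```

```text
(no output)
```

View pics/tA.png

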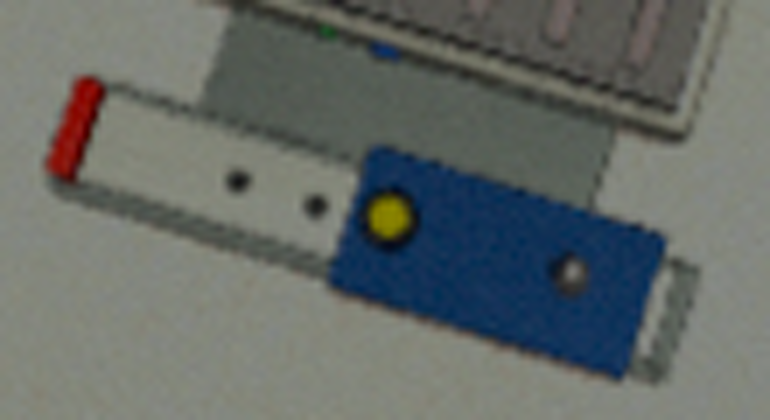

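View pics/tB.png

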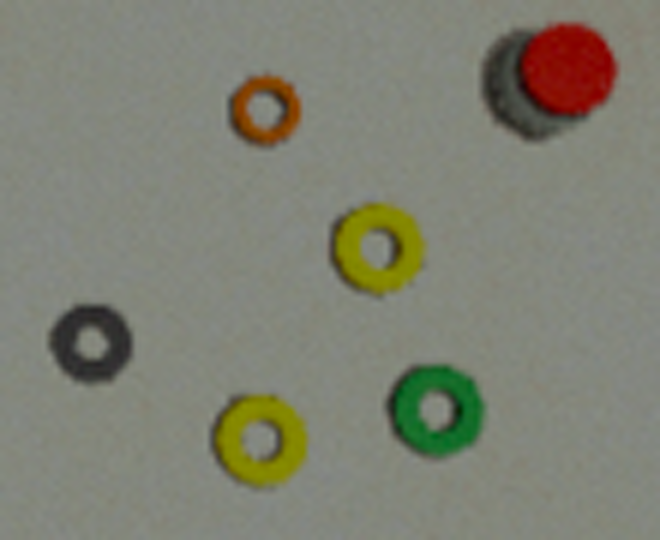

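View pics/sA.png

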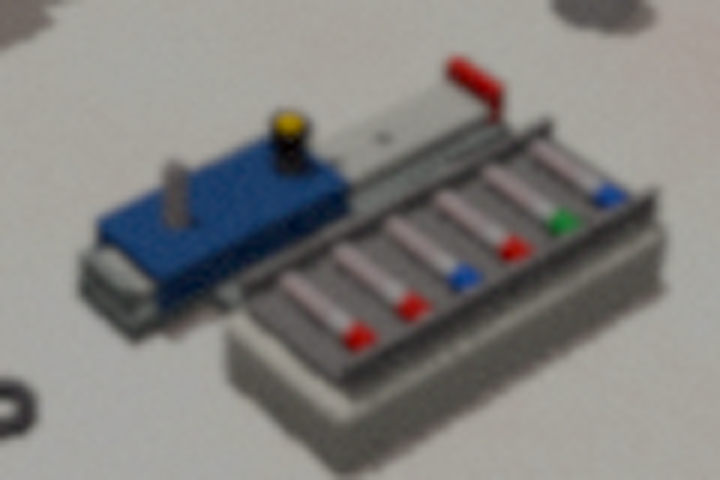

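```bash
cat > h.py <<'E'
import numpy as np, pickle, cv2
from scipy.spatial.transform import Rotation as Rn
def f(c): return c["color"].shape[0]/2/np.tan(np.radians(c["vfov"]/2))
def ray(c,u,v):
    return np.array([(u-c["cx"])/f(c),(v-c["cy"])/f(c),1])
def wpt(c,u,v,z,pose=None):
    if "R" in c: R=c["R"].T; o=-R@c["t"]
    else:
        p,rv=pose; Rt=Rn.from_rotvec(rv).as_matrix(); T=c["T_tool_cam"]
        R=Rt@T[:3,:3]; o=Rt@T[:3,3]+p
    d=R@ray(c,u,v); return o+d*(z-o[2])/d[2]
def proj(c,X,pose=None):
    if "R" in c: q=c["R"]@X+c["t"]
    else:
        p,rv=pose; Rt=Rn.from_rotvec(rv).as_matrix(); T=c["T_tool_cam"]
        q=T[:3,:3].T@(Rt.T@(np.asarray(X)-p)-T[:3,3])
    return np.array([c["cx"]+f(c)*q[0]/q[2],c["cy"]+f(c)*q[1]/q[2]])
def rpose(pos,rv):
    R=Rn.from_rotvec(rv).as_matrix(); return R
E
python3 - <<'E'
from h import *
c=pickle.load(open("pics/top0.pkl","rb"))
def A(x,y): return (x+.5)/7-.5+175,(y+.5)/7-.5+175
def B(x,y): return (x+.5)/6-.5+285,(y+.5)/6-.5+165
k=wpt(c,*A(390,217),.084); p=wpt(c,*A(575,265),.1);pb=wpt(c,*A(566,285),.05)
h1=wpt(c,*A(316,206),.034);h2=wpt(c,*A(238,181),.034)
print("knob",k,"post",p,pb,np.linalg.norm((k-p)[:2]),"h",h1,h2)
for a,b in((k,p),(h1,p),(h2,p),(h2,h1)): 
    d=a-b; print(np.degrees(np.arctan2(-d[0],d[1])),np.linalg.norm(d[:2]))
print("green",wpt(c,*B(436,410),.016),"orange",wpt(c,*B(265,110),.016))
print("yel",wpt(c,*B(378,249),.016),wpt(c,*B(261,440),.016),"dark",wpt(c,*B(91,343),.01))
s=pickle.load(open("pics/scene0.pkl","rb"))
def S(x,y): return (x+.5)/6-.5+210,(y+.5)/6-.5+160
print("scene knob",wpt(s,*S(290,124),.084),"post",wpt(s,*S(176,166),.1))
print("scene green",wpt(s,161,258,.01),"orange",wpt(s,223,263,.01))
R=Rn.from_rotvec([-1.37239113,-0.91070704,0.91387514]).as_matrix();print(R)
E
```

```text
knob [0.51298554 0.09891362 0.084     ] post [0.48976683 0.01253622 0.1       ] [0.48572936 0.01584604 0.05      ] 0.08944363791758082 h [0.52436679 0.13746903 0.034     ] [0.53612809 0.17568496 0.034     ]
-15.045759707562699 0.08944363791758082
-15.47999514971702 0.12963550521440412
-15.863329010742474 0.16960800969401862
-17.10623103810617 0.039984813389354563
green [ 0.43326999 -0.33332322  0.016     ] orange [ 0.60589619 -0.23931038  0.016     ]
yel [ 0.52527178 -0.3028624   0.016     ] [ 0.41507721 -0.23307335  0.016     ] dark [ 0.46953751 -0.13762214  0.01      ]
scene knob [0.51668364 0.09547412 0.084     ] post [0.49525149 0.00514327 0.1       ]
scene green [ 0.43584382 -0.33804661  0.01      ] orange [ 0.61160559 -0.24340672  0.01      ]
[[ 3.86470280e-01 -9.50414340e-04 -9.22301371e-01]
 [ 9.22299110e-01 -2.04394827e-03  3.86471439e-01]
 [-2.25244429e-03 -9.99997459e-01  8.66410384e-05]]
```

```bash
cat >> h.py <<'E'
YAW=-15.6
def plan(p,rv,target,n,turn=0,maxs=.06):
    R=Rn.from_rotvec(rv); d=(np.array(target)-p)/n; out=[]
    for i in range(n):
        out.append(np.round(R.inv().apply(d),4).tolist()+[round(turn/n,4)])
        R=R*Rn.from_rotvec([0,turn/n,0])
    return out
def heading(rv):
    R=Rn.from_rotvec(rv).as_matrix(); return np.degrees(np.arctan2(R[1,0],R[0,0]))
def state():
    from workcell import sensors
    s=sensors.read_state(); return s
E
python3 - <<'E'
from h import *
s=state(); h=heading(s["tcp_rot"]); t=np.radians(h-YAW); print(h,t)
for r in plan(s["tool_pos"],s["tcp_rot"],[.49,.06,.24],10,t): print(r)
E
```

```text
67.2628002245313 1.4462286913403677
[-0.043, -0.0039, -0.0429, np.float64(0.1446)]
[-0.0363, -0.0039, -0.0486, np.float64(0.1446)]
[-0.029, -0.0039, -0.0534, np.float64(0.1446)]
[-0.021, -0.0039, -0.057, np.float64(0.1446)]
[-0.0125, -0.0039, -0.0594, np.float64(0.1446)]
[-0.0038, -0.0039, -0.0606, np.float64(0.1446)]
[0.0049, -0.0039, -0.0605, np.float64(0.1446)]
[0.0136, -0.0039, -0.0592, np.float64(0.1446)]
[0.022, -0.0039, -0.0566, np.float64(0.1446)]
[0.0299, -0.0039, -0.0528, np.float64(0.1446)]
```

Call:
arm_command(
  deltas=[
    [-0.043, -0.004, -0.043, 0.145],
    [-0.036, -0.004, -0.049, 0.145],
    [-0.029, -0.004, -0.053, 0.145],
    [-0.021, -0.004, -0.057, 0.145],
    [-0.0125, -0.004, -0.059, 0.145],
    [-0.004, -0.004, -0.06, 0.145],
    [0.005, -0.004, -0.06, 0.145],
    [0.014, -0.004, -0.059, 0.145],
    [0.022, -0.004, -0.057, 0.145],
    [0.03, -0.004, -0.053, 0.145],
    [0, 0, 0, 0],
  ],
  fingers=0.064,
  newtons=40,
)

```text
time: 1.52
tool_pos: [0.4906, 0.0574, 0.2411]
tcp_rot: [-1.56, 0.221, -0.223]
wrist_force: [-1.0, 0.4, -0.2]
width: 0.753
```

```bash
cat > shot.py <<'E'
import sys
from h import *
from workcell import read_camera
n,cam=sys.argv[1],sys.argv[2]
s=state(); c=read_camera(cam); c["pose"]=(s["tool_pos"],s["tcp_rot"])
pickle.dump(c,open(f"pics/{n}.pkl","wb")); cv2.imwrite(f"pics/{n}.png",c["color"][:,:,::-1])
print(s["time"],s["tool_pos"].round(4),round(heading(s["tcp_rot"]),2),s["wrist_force"].round(1),round(s["width"],3),np.abs(s["joint_vel"]).max().round(3))
E
python3 shot.py w1 wrist
```

```text
1.525 [0.4906 0.0574 0.2411] -16.21 [-1.   0.4 -0.2] 0.753 0.074
```

View pics/w1.png

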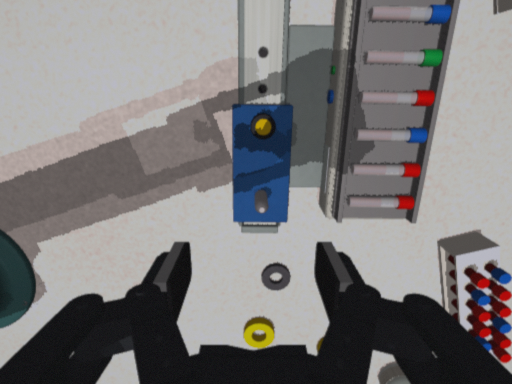

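The wrist view shows the carriage nearly aligned with the image, knob near (262,126), post near (262,200) and holes near (263,88) and (263,51). I'll enlarge it.

```bash
python3 - <<'E'
import cv2
i=cv2.imread("pics/w1.png")
cv2.imwrite("pics/w1a.png",cv2.resize(i[35:240,210:315],None,fx=2.9,fy=2.9,interpolation=cv2.INTER_CUBIC))
E
```

```text
(no output)
```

View pics/w1a.png

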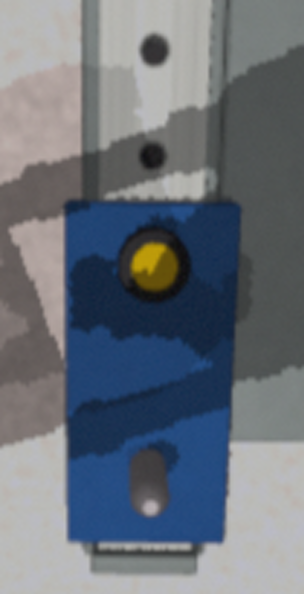

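```bash
python3 - <<'E'
from h import *
c=pickle.load(open("pics/w1.pkl","rb")); P=c["pose"]
def A(x,y): return (x+.5)/2.9-.5+210,(y+.5)/2.9-.5+35
k=wpt(c,*A(155,266),.084,P);p=wpt(c,*A(150,506),.1,P);pb=wpt(c,*A(149,462),.05,P)
h1=wpt(c,*A(152,156),.034,P);h2=wpt(c,*A(154,50),.034,P)
e=[wpt(c,*A(*q),.05,P) for q in((68,203),(238,205),(222,541),(70,541))]
print("knob",k,"post",p,pb,"h",h1,h2)
for a,b in((k,p),(h1,p),(h2,p),(h2,h1),(e[0],e[3]),(e[1],e[2])): 
    d=a-b; print(np.degrees(np.arctan2(-d[0],d[1])),np.linalg.norm(d[:2]))
s=state(); print(plan(s["tool_pos"],s["tcp_rot"],[.435,-.335,.08],8,0))
E
```

```text
knob [0.51428891 0.09908514 0.084     ] post [0.48776192 0.01336447 0.1       ] [0.48904014 0.01420514 0.05      ] h [0.52537046 0.13698159 0.034     ] [0.53693222 0.17524778 0.034     ]
-17.195129138799334 0.08973134148375582
-16.9215499507266 0.1292114275370585
-16.89559068399567 0.1691860651203232
-16.811681723480373 0.039974693712645094
-17.045229964266902 0.14789736651652302
-16.73492157264232 0.14714812418646517
[[0.0071, 0.0201, -0.0493, 0.0], [0.0071, 0.0201, -0.0493, 0.0], [0.0071, 0.0201, -0.0493, 0.0], [0.0071, 0.0201, -0.0493, 0.0], [0.0071, 0.0201, -0.0493, 0.0], [0.0071, 0.0201, -0.0493, 0.0], [0.0071, 0.0201, -0.0493, 0.0], [0.0071, 0.0201, -0.0493, 0.0]]
```

Call:
arm_command(
  deltas=[
    [0.007, 0.018, -0.049, 0.012],
    [0.007, 0.018, -0.049, 0],
    [0.007, 0.018, -0.049, 0],
    [0.007, 0.018, -0.049, 0],
    [0.007, 0.018, -0.049, 0],
    [0.007, 0.018, -0.049, 0],
    [0.007, 0.018, -0.049, 0],
    [0.007, 0.018, -0.049, 0],
    [0, 0, 0, 0],
  ],
)

```text
time: 2.7
tool_pos: [0.4314, -0.3308, 0.0949]
tcp_rot: [-1.557, 0.229, -0.225]
wrist_force: [0.6, 0.3, 0.3]
width: 0.751
```

```bash
python3 shot.py w2 wrist
```

```text
2.7 [ 0.4314 -0.3308  0.0949] -16.56 [0.6 0.3 0.3] 0.751 0.044
```

View pics/w2.png

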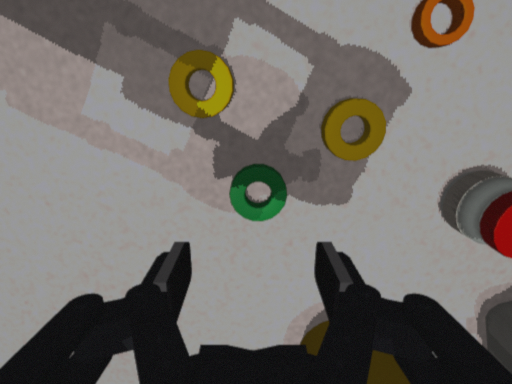

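```bash
cat >> h.py <<'E'
def ringfit(c,P,hsv_lo,hsv_hi,ro,h=.016,ri=.012,guess=None,roi=None):
    from scipy.optimize import minimize
    hsv=cv2.cvtColor(c["color"],cv2.COLOR_RGB2HSV)
    m=cv2.inRange(hsv,np.array(hsv_lo),np.array(hsv_hi))
    if roi: 
        z=np.zeros_like(m); x0,y0,x1,y1=roi; z[y0:y1,x0:x1]=m[y0:y1,x0:x1]; m=z
    th=np.linspace(0,2*np.pi,60)
    def model(x,y):
        pts=np.array([proj(c,[x+ro*np.cos(a),y+ro*np.sin(a),zz],P) for zz in(0,h) for a in th])
        hull=cv2.convexHull(pts.astype(np.float32))
        return hull
    ys,xs=np.nonzero(m); hull=cv2.convexHull(np.stack([xs,ys],1).astype(np.float32))
    M=lambda q:(lambda k:np.array([k["m10"]/k["m00"],k["m01"]/k["m00"]]))(cv2.moments(q))
    t=M(hull); xy=np.array(guess,float)
    for _ in range(5):
        r=M(model(*xy))-t; J=np.stack([(M(model(*(xy+d)))-M(model(*xy)))/.002 for d in([.002,0],[0,.002])],1)
        xy-=np.linalg.solve(J,r)
    return xy,t,cv2.contourArea(hull),cv2.contourArea(model(*xy))
E
python3 - <<'E'
from h import *
c=pickle.load(open("pics/w2.pkl","rb")); P=c["pose"]
print(ringfit(c,P,(40,80,30),(85,255,255),.026,guess=(.433,-.334)))
print(ringfit(c,P,(3,150,60),(18,255,255),.020,guess=(.606,-.24),roi=(400,0,485,60)))
print(wpt(c,258.5,191,.013,P))
E
```

```text
(array([ 0.43396107, -0.33658051]), array([257.8818413 , 192.26696106]), 2491.0, 2744.3592525448184)
(array([ 0.60679274, -0.24462522]), array([441.55015067,  21.00416129]), 2323.0, 3127.839448815947)
[ 0.43522036 -0.33417932  0.013     ]
```

Call:
arm_command(
  deltas=[
    [0.004, 0.03, -0.004, 0.005],
    [0, 0.03, 0, 0],
    [0, 0.02, 0, 0],
    [0, 0.011, 0, 0],
    [0, 0, 0, 0],
  ],
)

```text
time: 3.38
tool_pos: [0.4352, -0.3339, 0.0056]
tcp_rot: [-1.558, 0.229, -0.228]
wrist_force: [1.0, 0.5, 0.1]
width: 0.747
```

Call:
arm_command(
  deltas=[
    [0, 0, 0, 0],
    [0, 0, 0, 0],
    [0, 0, 0, 0],
    [0, 0, 0, 0],
  ],
  fingers=0.046,
  newtons=50,
)

```text
time: 3.88
tool_pos: [0.4352, -0.3358, 0.0062]
tcp_rot: [-1.559, 0.23, -0.231]
wrist_force: [0.1, 0.1, -0.4]
width: 0.54
```

```bash
python3 shot.py w3 wrist
```

```text
3.875 [ 0.4352 -0.3358  0.0062] -16.8 [ 0.1  0.1 -0.4] 0.54 0.003
```

View pics/w3.png

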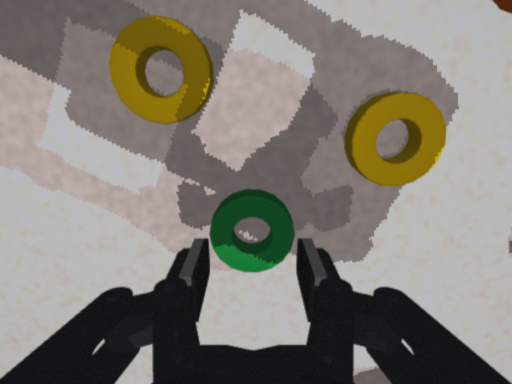

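```bash
python3 - <<'E'
from h import *
c=pickle.load(open("pics/w3.pkl","rb")); P=c["pose"]
print(ringfit(c,P,(40,80,30),(85,255,255),.026,guess=(.433,-.334)))
R=Rn.from_rotvec(P[1]).as_matrix()
for b in (0,.005,.010,.0187):
  for hx in(.023,.026):
    for zz in (-.011,0,.011): print(b,hx,zz,[proj(c,P[0]+R@np.array([sx*hx,-b,zz]),P).round(0) for sx in(-1,1)])
i=cv2.imread("pics/w3.png"); cv2.imwrite("pics/w3a.png",cv2.resize(i[170:330,170:340],None,fx=3.7,fy=3.7,interpolation=cv2.INTER_CUBIC))
E
```

```text
(array([ 0.43386343, -0.33656194]), array([251.62635284, 230.72006698]), 5374.5, 5858.12560236)
0 0.023 -0.011 [array([218., 243.]), array([289., 243.])]
0 0.023 0 [array([217., 228.]), array([290., 228.])]
0 0.023 0.011 [array([216., 211.]), array([290., 211.])]
0 0.026 -0.011 [array([213., 243.]), array([294., 243.])]
0 0.026 0 [array([212., 228.]), array([294., 228.])]
0 0.026 0.011 [array([211., 211.]), array([295., 211.])]
0.005 0.023 -0.011 [array([217., 247.]), array([290., 247.])]
0.005 0.023 0 [array([216., 231.]), array([291., 231.])]
0.005 0.023 0.011 [array([215., 214.]), array([291., 214.])]
0.005 0.026 -0.011 [array([212., 247.]), array([295., 247.])]
0.005 0.026 0 [array([211., 231.]), array([295., 231.])]
0.005 0.026 0.011 [array([210., 214.]), array([296., 214.])]
0.01 0.023 -0.011 [array([216., 251.]), array([291., 251.])]
0.01 0.023 0 [array([215., 235.]), array([292., 235.])]
0.01 0.023 0.011 [array([214., 218.]), array([292., 218.])]
0.01 0.026 -0.011 [array([211., 251.]), array([296., 251.])]
0.01 0.026 0 [array([210., 235.]), array([297., 235.])]
0.01 0.026 0.011 [array([209., 218.]), array([297., 218.])]
0.0187 0.023 -0.011 [array([214., 258.]), array([293., 258.])]
0.0187 0.023 0 [array([213., 241.]), array([293., 241.])]
0.0187 0.023 0.011 [array([212., 224.]), array([294., 224.])]
0.0187 0.026 -0.011 [array([209., 258.]), array([298., 258.])]
0.0187 0.026 0 [array([208., 241.]), array([299., 241.])]
0.0187 0.026 0.011 [array([207., 224.]), array([300., 224.])]
```

View pics/w3a.png

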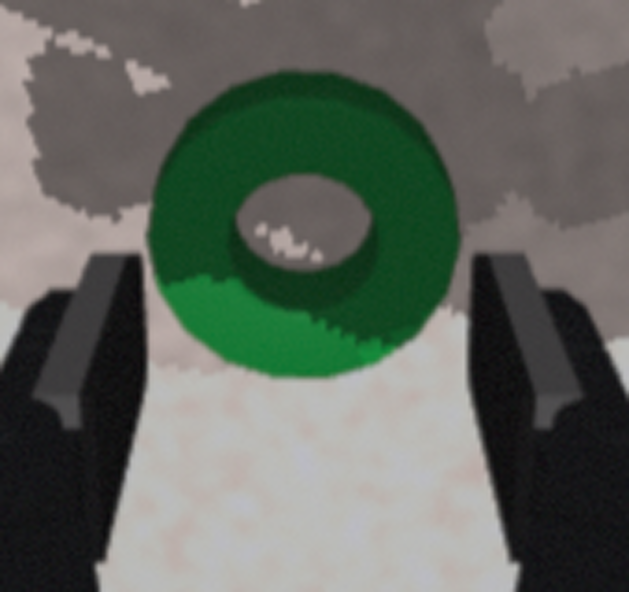

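Call:
arm_command(
  deltas=[
    [0, 0, 0, 0],
    [-0.001, 0, -0.001, 0],
    [0, 0.003, 0, 0],
    [0, 0.003, 0, 0],
    [0, 0, 0, 0],
  ],
  fingers=0.058,
)

```text
time: 4.55
tool_pos: [0.4334, -0.3359, -0.0007]
tcp_rot: [-1.558, 0.231, -0.229]
wrist_force: [0.3, -0.0, -0.4]
width: 0.684
```

```bash
python3 shot.py w4 wrist; python3 shot.py s4 scene;  python3 - <<'E'
import cv2
i=cv2.imread("pics/s4.png"); cv2.imwrite("pics/s4a.png",cv2.resize(i[190:300,100:230],None,fx=5,fy=5,interpolation=cv2.INTER_CUBIC))
E
```

```text
4.55 [ 0.4334 -0.3359 -0.0007] -16.79 [ 0.3 -0.  -0.4] 0.684 0.006
4.6 [ 4.336e-01 -3.361e-01 -4.000e-04] -16.79 [-0.3  0.7  0.4] 0.68 0.003
```

View pics/s4a.png

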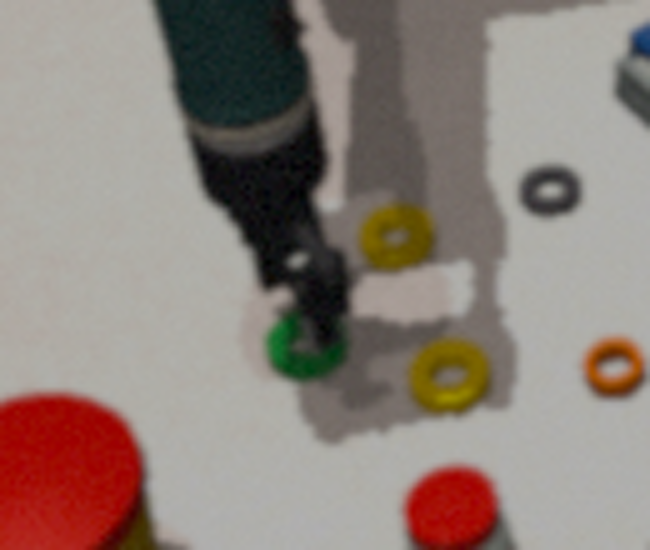

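View pics/w4.png

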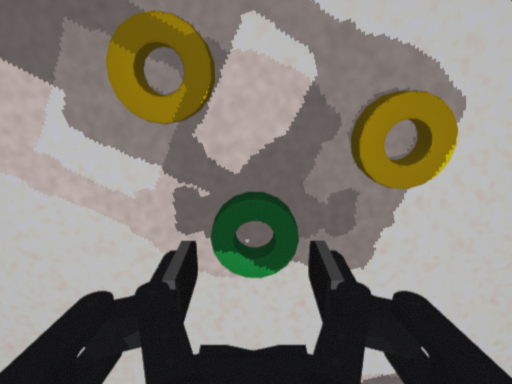

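```bash
python3 - <<'E'
from h import *
c=pickle.load(open("pics/s4.pkl","rb")); P=c["pose"]; R=Rn.from_rotvec(P[1]).as_matrix()
for hx in(-.033,.033):
  for b in (0,.01,.02,.03,.04): 
    q=proj(c,P[0]+R@np.array([hx,-b,0])); print(hx,b,((q-[100,190])*5).round())
w=pickle.load(open("pics/w4.pkl","rb"))
# finger-tip solve under linear opening
f0=f(w)
for hx,hp,row in((.029,(310-195)/2,242),):
    d=hx*f0/hp; y=(row-w["cy"])/f0*d; print(w["T_tool_cam"]@[0,y,d,1])
E
```

```text
-0.033 0 [283. 317.]
-0.033 0.01 [281. 307.]
-0.033 0.02 [278. 296.]
-0.033 0.03 [275. 286.]
-0.033 0.04 [273. 275.]
0.033 0 [332. 379.]
0.033 0.01 [330. 368.]
0.033 0.02 [328. 358.]
0.033 0.03 [325. 347.]
0.033 0.04 [323. 337.]
[-3.96453497e-04 -3.74106572e-02  9.42047197e-03  1.00000000e+00]
```

Call:
arm_command(
  deltas=[
    [0, 0.005, 0, 0],
    [0, 0.005, 0, 0],
    [0, 0.003, 0, 0],
    [0, 0, 0, 0],
  ],
)

```text
time: 5.15
tool_pos: [0.4335, -0.336, -0.0136]
tcp_rot: [-1.558, 0.231, -0.229]
wrist_force: [0.3, -0.1, 0.3]
width: 0.68
```

```bash
python3 shot.py w5 wrist;python3 shot.py s5 scene;  python3 - <<'E'
import cv2
i=cv2.imread("pics/s5.png"); cv2.imwrite("pics/s5a.png",cv2.resize(i[220:280,130:190],None,fx=8,fy=8,interpolation=cv2.INTER_CUBIC))
E
```

```text
5.15 [ 0.4335 -0.336  -0.0136] -16.79 [ 0.3 -0.1  0.3] 0.68 0.005
5.2 [ 0.4336 -0.3361 -0.0134] -16.79 [ 0.9 -1.3  0.5] 0.68 0.007
```

View pics/w5.png

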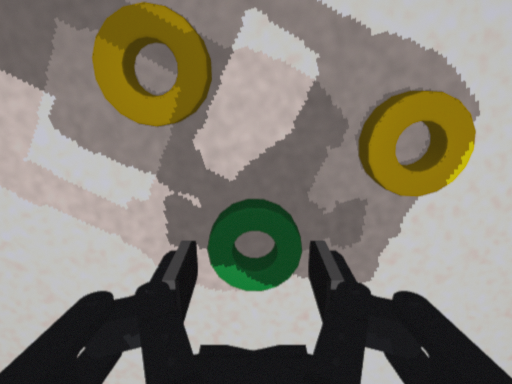

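View pics/s5a.png

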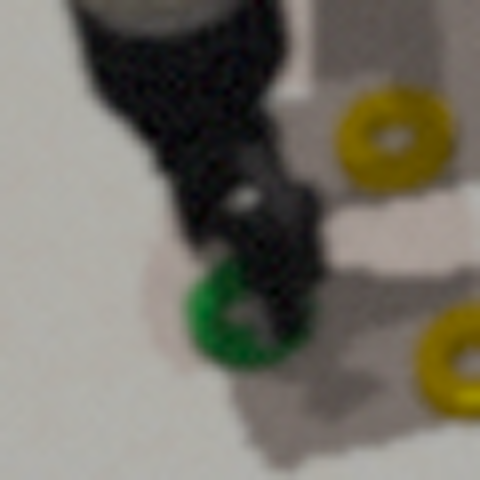

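Call:
arm_command(
  deltas=[
    [0, 0.005, 0, 0],
    [0, 0.004, 0, 0],
    [0, 0.003, 0, 0],
    [0, 0, 0, 0],
  ],
)

```text
time: 5.75
tool_pos: [0.4335, -0.336, -0.0256]
tcp_rot: [-1.558, 0.231, -0.229]
wrist_force: [0.1, 1.2, -0.1]
width: 0.679
```

```bash
python3 shot.py w6 wrist
```

```text
5.75 [ 0.4335 -0.336  -0.0256] -16.79 [ 0.1  1.2 -0.1] 0.679 0.006
```

View pics/w6.png

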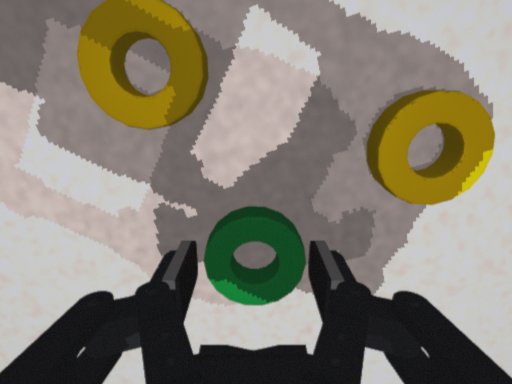

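Call:
arm_command(
  deltas=[
    [0, 0, 0, 0],
    [0, 0, 0, 0],
    [0, 0, 0, 0],
  ],
  fingers=0.042,
)

```text
time: 6.18
tool_pos: [0.434, -0.3364, -0.0244]
tcp_rot: [-1.559, 0.23, -0.23]
wrist_force: [-2.4, 1.3, 5.3]
width: 0.578
```

```bash
python3 shot.py w7 wrist
```

```text
6.175 [ 0.434  -0.3364 -0.0244] -16.79 [-2.4  1.3  5.3] 0.578 0.002
```

View pics/w7.png

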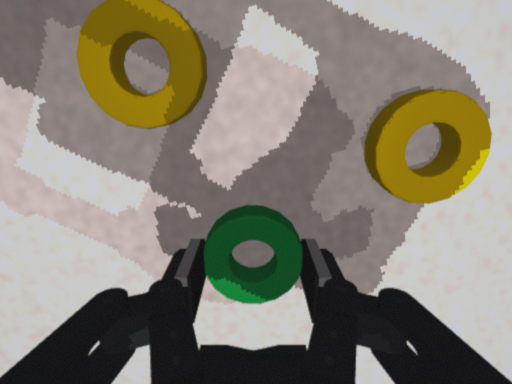

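Call:
arm_command(
  deltas=[
    [0, 0, 0, 0],
    [0, -0.002, 0, 0],
    [0, -0.004, 0, 0],
    [0, 0, 0, 0],
  ],
)

```text
time: 6.72
tool_pos: [0.4339, -0.3363, -0.0191]
tcp_rot: [-1.559, 0.23, -0.23]
wrist_force: [-0.2, 0.2, -2.3]
width: 0.578
```

```bash
python3 shot.py w8 wrist; python3 - <<'E'
import cv2
i=cv2.imread("pics/w8.png"); cv2.imwrite("pics/w8a.png",cv2.resize(i[190:330,160:350],None,fx=4,fy=4,interpolation=cv2.INTER_CUBIC))
E
```

```text
6.725 [ 0.4339 -0.3363 -0.0191] -16.79 [-0.2  0.2 -2.3] 0.578 0.004
```

View pics/w8a.png

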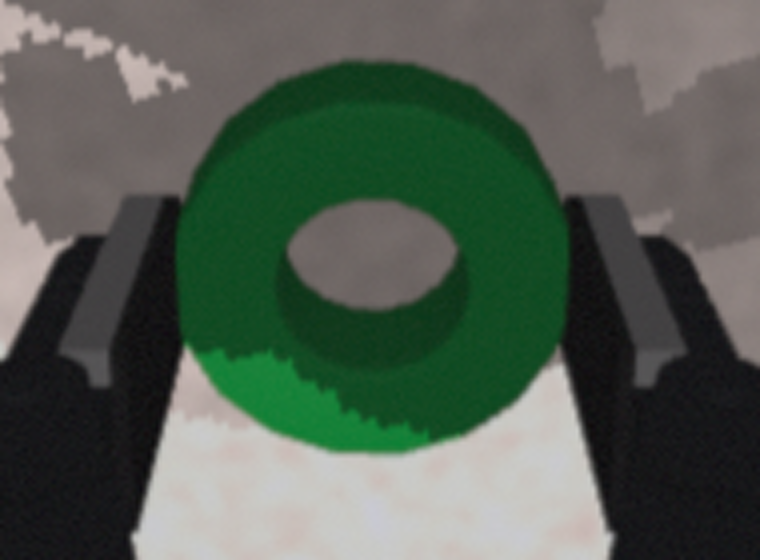

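```bash
python3 - <<'E'
from h import *
c=pickle.load(open("pics/w7.pkl","rb")); P=c["pose"]
r=ringfit(c,P,(40,80,20),(85,255,255),.026,guess=(.433,-.334)); print(r)
off=r[0]-P[0][:2]; print("ring-tcp",off)
s=state(); print(np.array(plan(s["tool_pos"],s["tcp_rot"],[.4885-off[0],.0135-off[1],.105],1)))
E
```

```text
(array([ 0.43346271, -0.33650565]), array([252.46502352, 254.58487785]), 7688.5, 8274.790029804339)
ring-tcp [-0.00056468 -0.00011626]
[[-0.0481 -0.1242  0.3509  0.    ]]
```

Call:
arm_command(
  deltas=[
    [0, -0.02, 0, 0],
    [0, -0.035, 0.02, 0],
    [-0.006, -0.035, 0.04, 0],
    [-0.006, -0.034, 0.045, 0],
    [-0.006, 0, 0.045, 0],
    [-0.006, 0, 0.045, 0],
    [-0.006, 0, 0.045, 0],
    [-0.006, 0, 0.045, 0],
    [-0.006, 0, 0.038, 0],
    [-0.006, 0, 0.028, 0.001],
    [0, 0, 0, 0],
    [0, 0, 0, 0],
  ],
)

```text
time: 8.28
tool_pos: [0.4889, 0.0133, 0.1046]
tcp_rot: [-1.559, 0.231, -0.23]
wrist_force: [-0.3, -0.5, -2.1]
width: 0.577
```

```bash
python3 shot.py w9 wrist; python3 shot.py s9 scene; python3 - <<'E'
import cv2
i=cv2.imread("pics/w9.png"); cv2.imwrite("pics/w9a.png",cv2.resize(i[90:330,160:350],None,fx=2.5,fy=2.5,interpolation=cv2.INTER_CUBIC))
i=cv2.imread("pics/s9.png"); cv2.imwrite("pics/s9a.png",cv2.resize(i[150:230,210:310],None,fx=7,fy=7,interpolation=cv2.INTER_CUBIC))
E
```

```text
8.275 [0.4889 0.0133 0.1046] -16.81 [-0.3 -0.5 -2.1] 0.577 0.017
8.325 [0.489  0.013  0.1047] -16.86 [ 0.5  0.7 -1.2] 0.573 0.009
```

View pics/w9a.png

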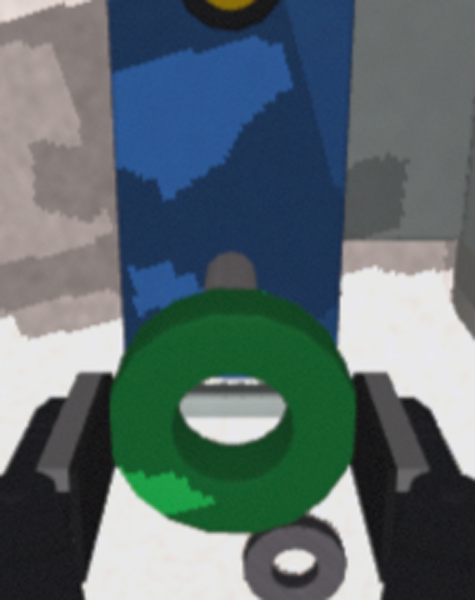

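View pics/s9a.png

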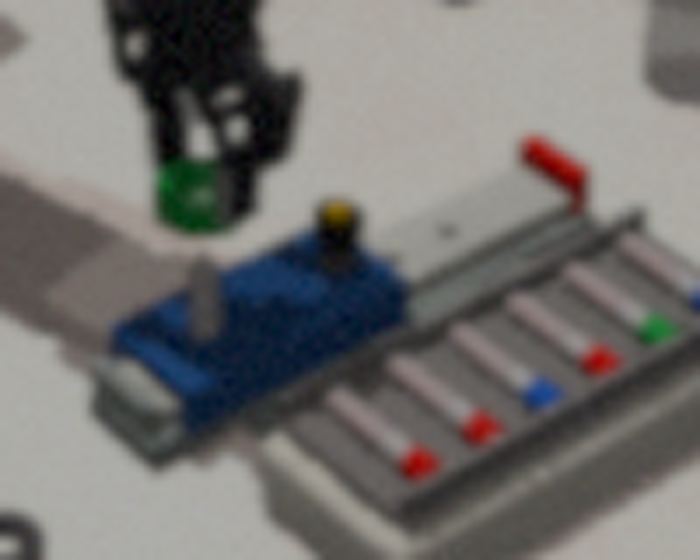

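Call:
arm_command(
  deltas=[
    [0, 0.015, 0, 0],
    [0, 0.01, 0, 0],
    [0, 0.007, 0, 0],
    [0, 0.007, 0, 0],
    [0, 0, 0, 0],
  ],
)

```text
time: 9.0
tool_pos: [0.4886, 0.0136, 0.0651]
tcp_rot: [-1.559, 0.232, -0.23]
wrist_force: [-0.3, -0.1, -2.2]
width: 0.574
```

```bash
python3 shot.py w10 wrist; python3 - <<'E'
import cv2
i=cv2.imread("pics/w10.png"); cv2.imwrite("pics/w10a.png",cv2.resize(i[90:330,160:350],None,fx=2.5,fy=2.5,interpolation=cv2.INTER_CUBIC))
E
```

```text
9.0 [0.4886 0.0136 0.0651] -16.85 [-0.3 -0.1 -2.2] 0.574 0.013
```

View pics/w10a.png

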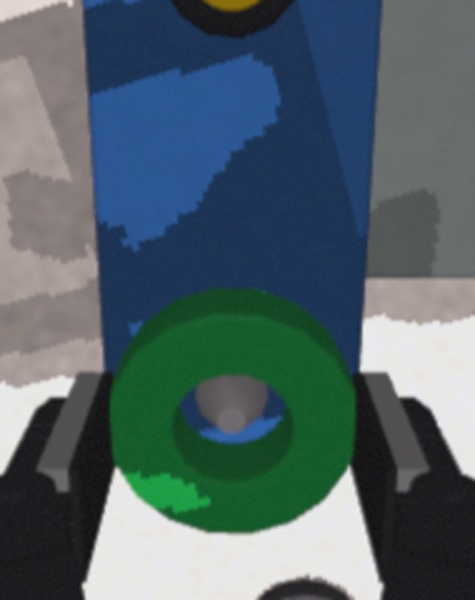

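The post tip shows inside the bore, at about (232,420) in the crop, with no contact force. I'll continue down.

Call:
arm_command(
  deltas=[
    [0, 0.012, 0, 0],
    [0, 0.012, 0, 0],
    [0, 0.008, 0, 0],
    [0, 0.004, 0, 0],
    [0, 0.001, 0, 0],
    [0, 0.001, 0, 0],
    [0, 0, 0, 0],
  ],
)

```text
time: 9.93
tool_pos: [0.4895, 0.0136, 0.0282]
tcp_rot: [-1.558, 0.23, -0.231]
wrist_force: [0.0, -0.3, -3.1]
width: 0.574
```

Call:
arm_command(
  deltas=[
    [0, 0.001, 0, 0],
    [0, 0.001, 0, 0],
    [0, 0, 0, 0],
  ],
)

```text
time: 10.3
tool_pos: [0.4891, 0.0137, 0.0258]
tcp_rot: [-1.558, 0.231, -0.231]
wrist_force: [0.4, 0.5, -2.1]
width: 0.572
```

Call:
arm_command(
  deltas=[
    [0, 0.0005, 0, 0],
    [0, 0.0005, 0, 0],
    [0, 0.0005, 0, 0],
    [0, 0, 0, 0],
  ],
)

```text
time: 10.8
tool_pos: [0.4893, 0.0136, 0.0255]
tcp_rot: [-1.559, 0.231, -0.231]
wrist_force: [-4.0, 0.0, 8.2]
width: 0.573
```

Call:
arm_command(
  deltas=[
    [0, 0, 0, 0],
    [0, 0, 0, 0],
    [0, 0, 0, 0],
  ],
  fingers=0.066,
)

```text
time: 11.18
tool_pos: [0.4894, 0.0137, 0.0243]
tcp_rot: [-1.558, 0.231, -0.231]
wrist_force: [-0.5, 0.1, -0.2]
width: 0.772
```

```bash
python3 shot.py w11 wrist; python3 shot.py s11 scene; python3 - <<'E'
import cv2
i=cv2.imread("pics/w11.png"); cv2.imwrite("pics/w11a.png",cv2.resize(i[90:330,160:350],None,fx=2.5,fy=2.5,interpolation=cv2.INTER_CUBIC))
i=cv2.imread("pics/s11.png"); cv2.imwrite("pics/s11a.png",cv2.resize(i[150:230,210:310],None,fx=7,fy=7,interpolation=cv2.INTER_CUBIC))
E
```

```text
11.175 [0.4894 0.0137 0.0243] -16.84 [-0.5  0.1 -0.2] 0.772 0.001
11.225 [0.4893 0.0136 0.0243] -16.84 [ 0.4  1.  -0.5] 0.772 0.003
```

View pics/w11a.png

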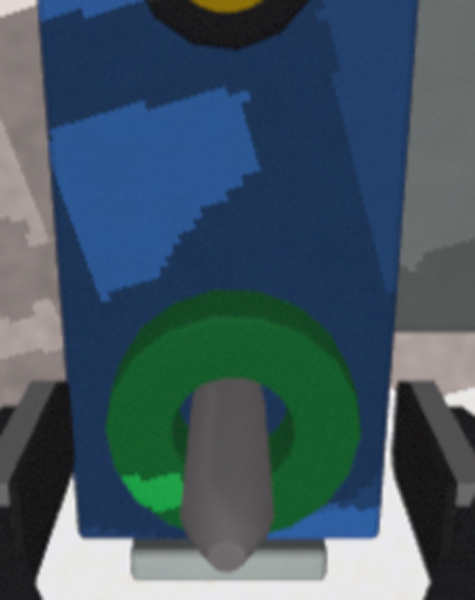

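View pics/s11a.png

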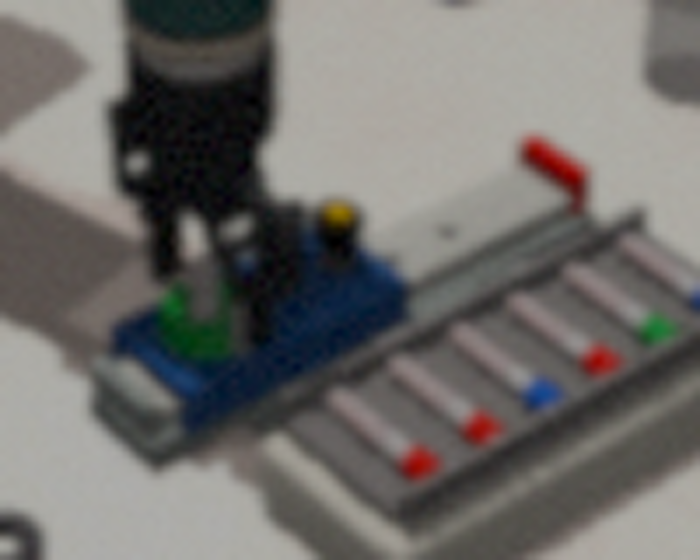

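Call:
arm_command(
  deltas=[
    [0, -0.02, 0, 0],
    [0, -0.045, 0, 0],
    [0, -0.03, 0, 0],
    [0.01, 0, -0.045, 0],
    [0.03, 0, -0.045, 0],
    [0.045, 0, -0.04, 0],
    [0.045, 0.01, -0.036, 0],
    [0.038, 0.02, -0.03, 0],
    [0.019, 0.015, -0.016, 0],
    [0, 0, 0, 0],
  ],
  fingers=0.055,
)

```text
time: 12.52
tool_pos: [0.6061, -0.2445, 0.0721]
tcp_rot: [-1.557, 0.235, -0.23]
wrist_force: [0.4, 0.1, 0.3]
width: 0.648
```

```bash
python3 shot.py w12 wrist; python3 - <<'E'
from h import *
c=pickle.load(open("pics/w12.pkl","rb")); P=c["pose"]
print(ringfit(c,P,(3,150,40),(18,255,255),.020,guess=(.606,-.24)))
E
```

```text
12.525 [ 0.6061 -0.2445  0.0721] -16.95 [0.4 0.1 0.3] 0.648 0.045
(array([ 0.72688298, -0.25370511]), array([400.99452151, 163.93094927]), 39792.0, 2427.7668930643704)
```

View pics/w12.png

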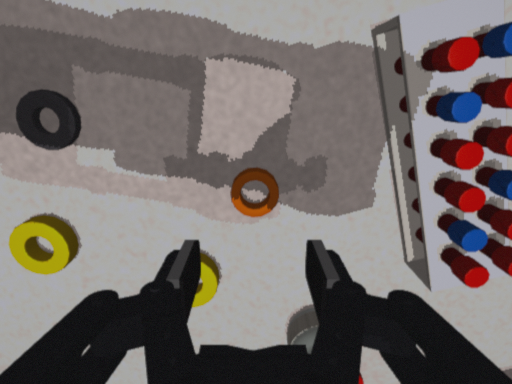

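```bash
python3 - <<'E'
from h import *
c=pickle.load(open("pics/w12.pkl","rb")); P=c["pose"]
r=ringfit(c,P,(3,150,40),(18,255,255),.020,guess=(.606,-.24),roi=(220,155,290,225)); print(r)
R=Rn.from_rotvec(P[1]).as_matrix()
def tool(X): return R.T@(np.array(X)-P[0])
print("ring tool",tool([*r[0],.0]))
for (u,v,z) in((430,288,0.075),(397,20,.075),(408,258,0),(374,32,0),(430,288,0)):
    print(u,v,z,tool(wpt(c,u,v,z,P)).round(3))
E
```

```text
(array([ 0.60775228, -0.24193197]), array([254.40128996, 192.06262853]), 1783.0, 2017.5472226554994)
ring tool [0.00109572 0.07212085 0.00288217]
430 288 0.075 [ 0.118 -0.003 -0.043]
397 20 0.075 [ 0.072 -0.003  0.116]
408 258 0 [ 0.143  0.072 -0.064]
374 32 0 [0.089 0.072 0.123]
430 288 0 [ 0.17   0.072 -0.097]
```

Call:
arm_command(
  deltas=[
    [0.001, 0.025, 0.003, 0],
    [0, 0.03, 0, 0],
    [0, 0.02, 0, 0],
    [0, 0.01, 0, 0],
    [0, 0.004, 0, 0],
    [0, 0, 0, 0],
  ],
  fingers=0.05,
)

```text
time: 13.32
tool_pos: [0.6091, -0.241, -0.014]
tcp_rot: [-1.559, 0.23, -0.231]
wrist_force: [0.0, -0.4, 0.2]
width: 0.584
```

Call:
arm_command(
  deltas=[
    [0, 0, 0, 0],
    [0, 0, 0, 0],
    [0, 0, 0, 0],
  ],
  fingers=0.028,
)

```text
time: 13.7
tool_pos: [0.6089, -0.241, -0.0142]
tcp_rot: [-1.559, 0.23, -0.231]
wrist_force: [-0.4, 1.3, -0.1]
width: 0.329
```

```bash
python3 shot.py w13 wrist; python3 - <<'E'
from h import *
c=pickle.load(open("pics/w13.pkl","rb")); P=c["pose"]
r=ringfit(c,P,(3,150,40),(18,255,255),.020,guess=(.606,-.24),roi=(200,180,310,310)); print(r,r[0]-P[0][:2])
E
```

```text
13.7 [ 0.6089 -0.241  -0.0142] -16.85 [-0.4  1.3 -0.1] 0.329 0.002
(array([ 0.60789122, -0.24167204]), array([252.05433869, 246.54944909]), 3766.5, 4543.874301029136) [-0.00096418 -0.0006292 ]
```

View pics/w13.png

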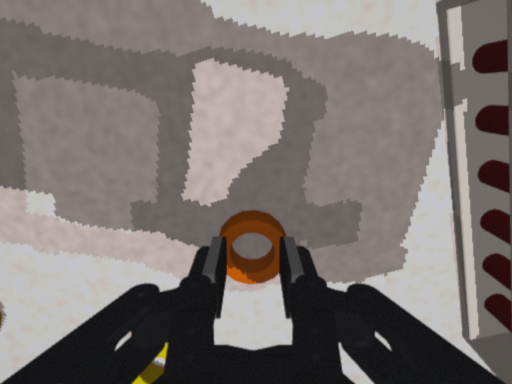

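Call:
arm_command(
  deltas=[
    [0, 0, 0, 0],
    [0, 0, 0, 0],
    [-0.001, 0.006, -0.001, 0],
    [0, 0.005, 0, 0],
    [0, 0.004, 0, 0],
    [0, 0.002, 0, 0],
    [0, 0, 0, 0],
  ],
  fingers=0.05,
)

```text
time: 14.62
tool_pos: [0.6072, -0.2414, -0.0319]
tcp_rot: [-1.558, 0.231, -0.23]
wrist_force: [-0.8, 0.1, 1.3]
width: 0.584
```

```bash
python3 shot.py w14 wrist
```

```text
14.625 [ 0.6072 -0.2414 -0.0319] -16.85 [-0.8  0.1  1.3] 0.584 0.006
```

View pics/w14.png

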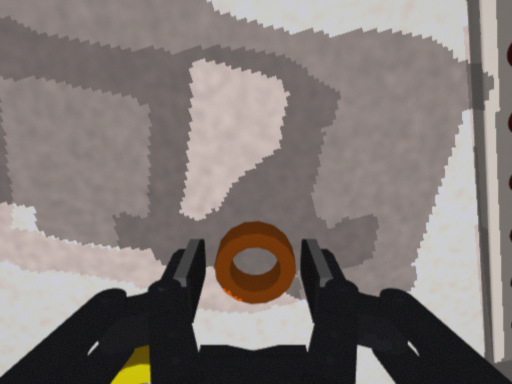

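Call:
arm_command(
  deltas=[
    [0, 0, 0, 0],
    [0, 0, 0, 0],
    [0, 0, 0, 0],
  ],
  fingers=0.03,
)

```text
time: 15.05
tool_pos: [0.6079, -0.2418, -0.031]
tcp_rot: [-1.559, 0.23, -0.232]
wrist_force: [0.2, -0.1, 3.2]
width: 0.448
```

```bash
python3 shot.py w15 wrist; python3 - <<'E'
from h import *
c=pickle.load(open("pics/w15.pkl","rb")); P=c["pose"]
r=ringfit(c,P,(3,150,40),(18,255,255),.020,guess=(.606,-.24),roi=(200,180,310,310)); print(r,r[0]-P[0][:2])
i=cv2.imread("pics/w15.png"); cv2.imwrite("pics/w15a.png",cv2.resize(i[190:330,160:350],None,fx=4,fy=4,interpolation=cv2.INTER_CUBIC))
E
```

```text
15.05 [ 0.6079 -0.2418 -0.031 ] -16.84 [ 0.2 -0.1  3.2] 0.448 0.001
(array([ 0.60735736, -0.24182811]), array([252.52848153, 261.53787212]), 5111.5, 5605.166615081718) [-5.49411094e-04 -7.45565110e-05]
```

View pics/w15a.png

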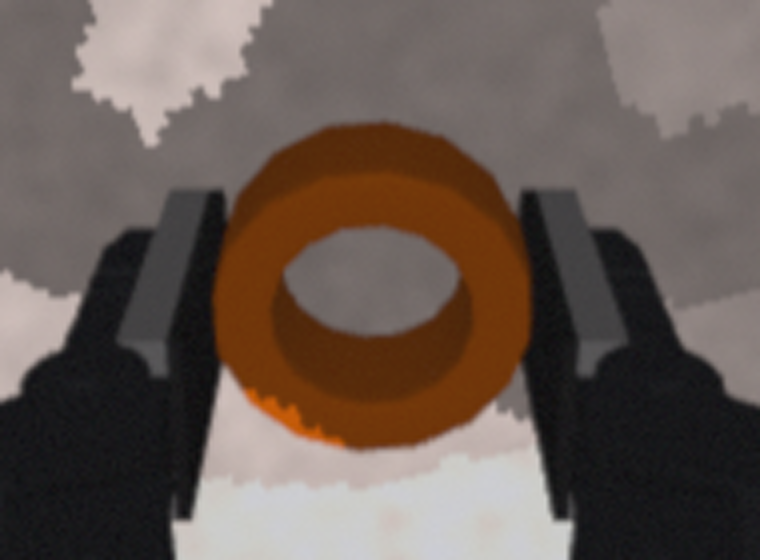

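Call:
arm_command(
  deltas=[
    [0, -0.01, 0, 0],
    [0, -0.03, 0, 0],
    [0, -0.045, 0.01, 0],
    [-0.03, -0.036, 0.03, 0],
    [-0.045, 0, 0.04, 0],
    [-0.045, 0, 0.045, 0],
    [-0.036, 0, 0.044, 0],
    [-0.022, 0, 0.027, 0],
    [-0.01, 0, 0.0135, 0],
    [0, 0, 0, 0],
    [0, 0, 0, 0],
  ],
)

```text
time: 16.48
tool_pos: [0.4895, 0.0115, 0.0896]
tcp_rot: [-1.559, 0.231, -0.232]
wrist_force: [0.2, -0.4, -1.0]
width: 0.445
```

```bash
python3 shot.py w16 wrist; python3 - <<'E'
from h import *
s=state(); print(plan(s["tool_pos"],s["tcp_rot"],[.4886,.0132,.09],1))
i=cv2.imread("pics/w16.png"); cv2.imwrite("pics/w16a.png",cv2.resize(i[90:330,160:350],None,fx=2.5,fy=2.5,interpolation=cv2.INTER_CUBIC))
E
```

```text
16.475 [0.4895 0.0115 0.0896] -16.87 [ 0.2 -0.4 -1. ] 0.445 0.01
[[-0.0013, -0.0005, 0.0015, 0.0]]
```

View pics/w16a.png

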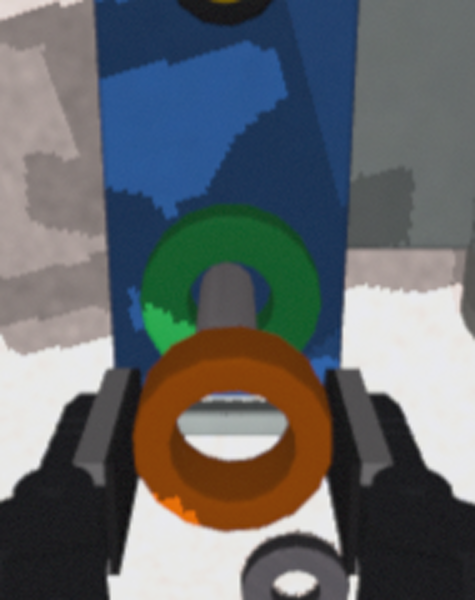

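Call:
arm_command(
  deltas=[
    [-0.001, 0.006, 0.002, 0],
    [0, 0.012, 0, 0],
    [0, 0.01, 0, 0],
    [0, 0.008, 0, 0],
    [0, 0, 0, 0],
  ],
)

```text
time: 17.15
tool_pos: [0.4873, 0.0147, 0.0522]
tcp_rot: [-1.559, 0.233, -0.229]
wrist_force: [-0.3, 0.6, -0.9]
width: 0.446
```

```bash
python3 shot.py w17 wrist; python3 - <<'E'
from h import *
i=cv2.imread("pics/w17.png"); cv2.imwrite("pics/w17a.png",cv2.resize(i[90:330,160:350],None,fx=2.5,fy=2.5,interpolation=cv2.INTER_CUBIC))
E
```

```text
17.15 [0.4873 0.0147 0.0522] -16.84 [-0.3  0.6 -0.9] 0.446 0.017
```

View pics/w17a.png

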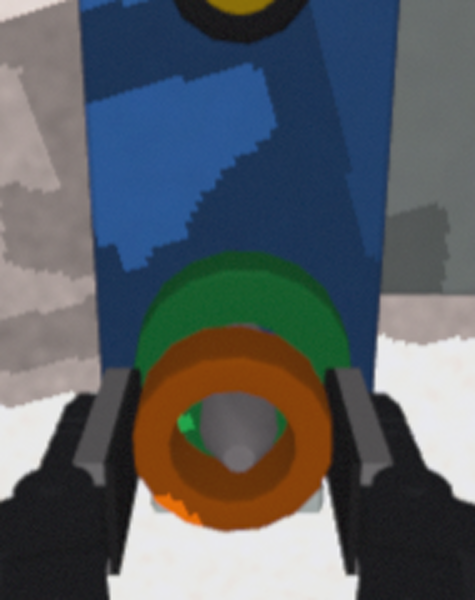

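Call:
arm_command(
  deltas=[
    [0.001, 0.005, -0.001, 0],
    [0, 0.005, 0, 0],
    [0, 0.003, 0, 0],
    [0, 0.001, 0, 0],
    [0, 0, 0, 0],
  ],
)

```text
time: 17.82
tool_pos: [0.4889, 0.0134, 0.0393]
tcp_rot: [-1.558, 0.231, -0.231]
wrist_force: [-0.0, -0.2, -2.1]
width: 0.446
```

Call:
arm_command(
  deltas=[
    [0, 0.001, 0, 0],
    [0, 0.0005, 0, 0],
    [0, 0, 0, 0],
  ],
)

```text
time: 18.2
tool_pos: [0.4889, 0.0134, 0.0379]
tcp_rot: [-1.558, 0.231, -0.231]
wrist_force: [-0.2, 0.5, -1.1]
width: 0.451
```

Call:
arm_command(
  deltas=[
    [0, 0.001, 0, 0],
    [0, 0.001, 0, 0],
    [0, 0.001, 0, 0],
    [0, 0, 0, 0],
  ],
)

```text
time: 18.7
tool_pos: [0.489, 0.0134, 0.035]
tcp_rot: [-1.558, 0.231, -0.231]
wrist_force: [0.0, 0.8, 0.4]
width: 0.445
```

Call:
arm_command(
  deltas=[
    [0, 0.0005, 0, 0],
    [0, 0.0005, 0, 0],
    [0, 0, 0, 0],
  ],
)

```text
time: 19.08
tool_pos: [0.489, 0.0134, 0.0349]
tcp_rot: [-1.559, 0.231, -0.231]
wrist_force: [-3.7, -0.6, 7.8]
width: 0.45
```

Contact came at the predicted height (0.035), so I'll release.

Call:
arm_command(
  deltas=[
    [0, 0, 0, 0],
    [0, 0, 0, 0],
    [0, 0, 0, 0],
  ],
  fingers=0.052,
)

```text
time: 19.45
tool_pos: [0.4889, 0.0134, 0.0337]
tcp_rot: [-1.558, 0.231, -0.231]
wrist_force: [0.4, 0.4, 1.0]
width: 0.61
```

```bash
python3 shot.py w18 wrist; python3 - <<'E'
from h import *
i=cv2.imread("pics/w18.png"); cv2.imwrite("pics/w18a.png",cv2.resize(i[90:330,160:350],None,fx=2.5,fy=2.5,interpolation=cv2.INTER_CUBIC))
E
```

```text
19.45 [0.4889 0.0134 0.0337] -16.85 [0.4 0.4 1. ] 0.61 0.001
```

View pics/w18a.png

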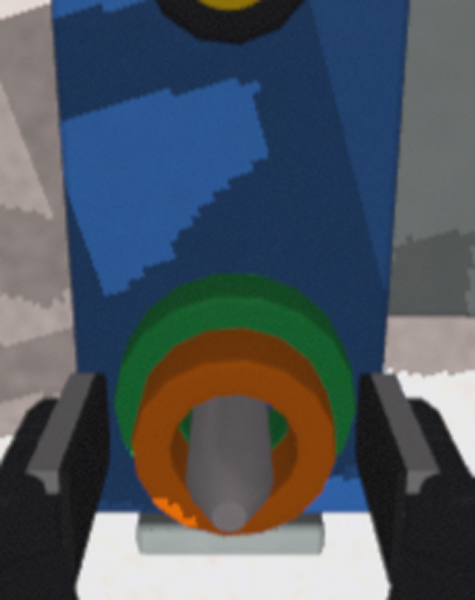

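Call:
arm_command(
  deltas=[
    [0, -0.015, 0, 0],
    [0, -0.03, 0, 0],
    [0, -0.02, 0, 0],
    [0, 0, 0.03, 0],
    [0, 0, 0.035, 0],
    [-0.001, 0, 0.024, 0],
    [0, 0, 0, 0],
  ],
  fingers=0.046,
)

```text
time: 20.38
tool_pos: [0.5146, 0.1002, 0.1]
tcp_rot: [-1.558, 0.228, -0.23]
wrist_force: [-0.2, -0.2, 0.5]
width: 0.54
```

```bash
python3 shot.py w19 wrist; python3 shot.py s19 scene; python3 - <<'E'
from h import *
s=state(); print(plan(s["tool_pos"],s["tcp_rot"],[.5141,.0991,.03],1))
c=pickle.load(open("pics/w19.pkl","rb")); P=c["pose"]
print(proj(c,[.5141,.0991,.084],P))
i=cv2.imread("pics/s19.png"); cv2.imwrite("pics/s19a.png",cv2.resize(i[150:230,210:310],None,fx=7,fy=7,interpolation=cv2.INTER_CUBIC))
E
```

```text
20.375 [0.5146 0.1002 0.1   ] -16.71 [-0.2 -0.2  0.5] 0.54 0.028
20.425 [0.5141 0.0993 0.0997] -16.75 [-1.1  0.1  0.5] 0.541 0.021
[[0.0001, 0.0695, 0.0005, 0.0]]
[252.90998726 219.19124811]
```

View pics/w19.png

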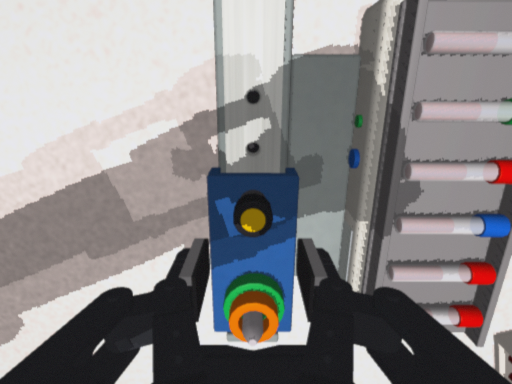

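View pics/s19a.png

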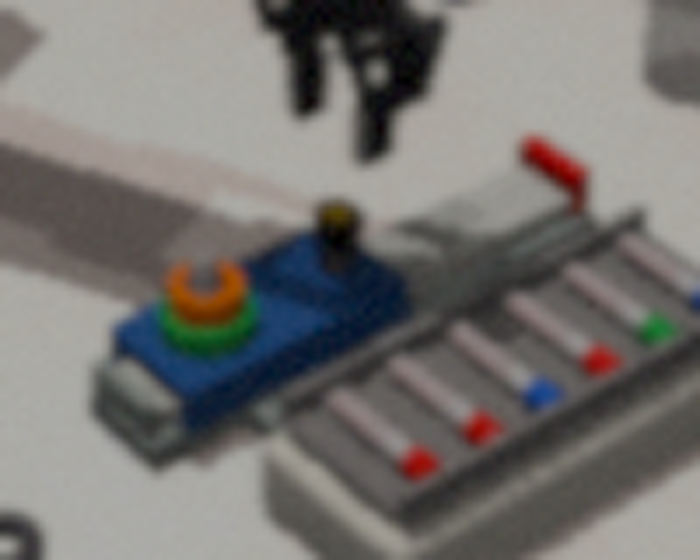

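Call:
arm_command(
  deltas=[
    [0, 0.02, 0, 0],
    [0, 0.025, 0, 0],
    [0, 0.018, 0, 0],
    [0, 0.008, 0, 0],
    [0, 0.003, 0, 0],
    [0, 0, 0, 0],
  ],
)

```text
time: 21.22
tool_pos: [0.5142, 0.0989, 0.0253]
tcp_rot: [-1.558, 0.23, -0.231]
wrist_force: [0.3, 0.4, -0.6]
width: 0.539
```

Call:
arm_command(
  deltas=[
    [0, 0, 0, 0],
    [0, 0, 0, 0],
    [0, 0, 0, 0],
    [0, 0, 0, 0],
  ],
  fingers=0.018,
  newtons=80,
)

```text
time: 21.72
tool_pos: [0.5144, 0.0991, 0.026]
tcp_rot: [-1.558, 0.23, -0.232]
wrist_force: [-1.4, -0.1, 5.0]
width: 0.304
```

```bash
python3 shot.py w20 wrist; python3 - <<'E'
from h import *
i=cv2.imread("pics/w20.png"); cv2.imwrite("pics/w20a.png",cv2.resize(i[100:330,160:350],None,fx=2.6,fy=2.6,interpolation=cv2.INTER_CUBIC))
E
```

```text
21.725 [0.5144 0.0991 0.026 ] -16.84 [-1.4 -0.1  5. ] 0.304 0.001
```

View pics/w20a.png

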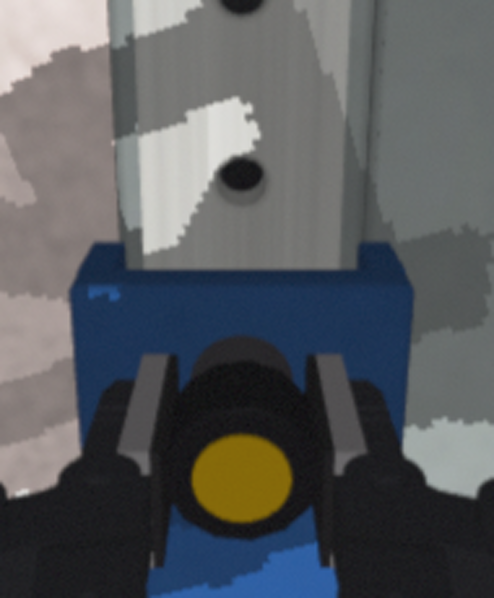

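Call:
arm_command(
  deltas=[
    [0, -0.005, 0, 0],
    [0, -0.006, 0, 0],
    [0, -0.005, 0, 0],
    [0, -0.001, 0, 0],
    [0, 0, 0, 0],
  ],
)

```text
time: 22.4
tool_pos: [0.5142, 0.0989, 0.0418]
tcp_rot: [-1.558, 0.23, -0.231]
wrist_force: [4.8, 0.3, -9.6]
width: 0.298
```

Call:
arm_command(
  deltas=[
    [0, -0.001, 0, 0],
    [0, 0, 0.005, 0],
    [0, 0, 0.01, 0],
    [0, 0, 0.01, 0],
    [0, 0, 0.008, 0],
    [0, 0, 0.005, 0],
    [0, 0, 0.002, 0],
    [0, 0, 0, 0],
    [0, 0, 0, 0],
  ],
)

```text
time: 23.52
tool_pos: [0.5255, 0.1362, 0.0423]
tcp_rot: [-1.56, 0.23, -0.231]
wrist_force: [5.3, -2.5, -10.7]
width: 0.299
```

```bash
python3 shot.py w21 wrist; python3 shot.py t21 top; python3 - <<'E'
from h import *
s=state(); d=s["tool_pos"]-np.array([.5142,.0989,0]);print(np.linalg.norm(d[:2]), np.degrees(np.arctan2(d[0],d[1])))
i=cv2.imread("pics/w21.png"); cv2.imwrite("pics/w21a.png",cv2.resize(i[100:330,160:350],None,fx=2.6,fy=2.6,interpolation=cv2.INTER_CUBIC))
i=cv2.imread("pics/t21.png");cv2.imwrite("pics/t21a.png",cv2.resize(i[175:235,175:285],None,fx=7,fy=7,interpolation=cv2.INTER_CUBIC))
E
```

```text
23.525 [0.5255 0.1362 0.0423] -16.82 [  5.3  -2.5 -10.7] 0.299 0.003
23.575 [0.5255 0.1363 0.0423] -16.82 [  5.7  -1.6 -10. ] 0.301 0.002
0.0390153485191211 16.790526439408502
```

View pics/w21a.png

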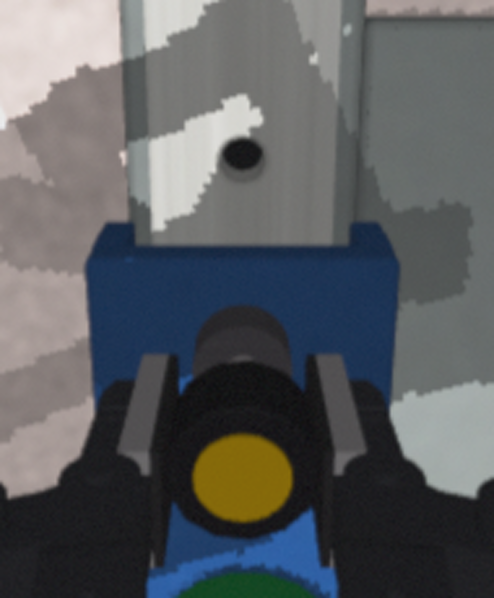

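View pics/t21a.png

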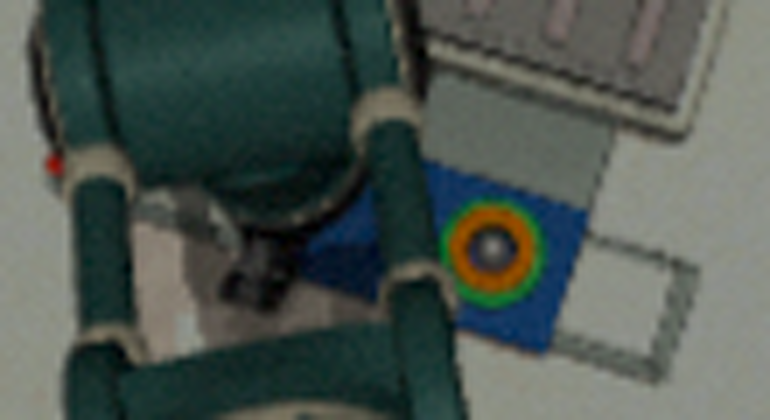

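Call:
arm_command(
  deltas=[
    [0, 0, 0.001, 0],
    [0, 0.003, 0, 0],
    [0, 0.004, 0, 0],
    [0, 0.004, 0, 0],
    [0, 0, 0, 0],
  ],
)

```text
time: 24.25
tool_pos: [0.5257, 0.137, 0.0314]
tcp_rot: [-1.56, 0.23, -0.231]
wrist_force: [4.9, -3.5, -7.9]
width: 0.3
```

Call:
arm_command(
  deltas=[
    [0, 0.003, 0, 0],
    [0, 0.002, 0, 0],
    [0, 0.0005, 0, 0],
    [0, 0, 0, 0],
  ],
)

```text
time: 24.75
tool_pos: [0.5258, 0.1373, 0.0263]
tcp_rot: [-1.56, 0.23, -0.231]
wrist_force: [4.1, -3.2, -5.3]
width: 0.302
```

Call:
arm_command(
  deltas=[
    [0, 0.0005, 0, 0],
    [0, 0.0005, 0, 0],
    [0, 0, 0, 0],
  ],
)

```text
time: 25.12
tool_pos: [0.5261, 0.1381, 0.026]
tcp_rot: [-1.558, 0.23, -0.231]
wrist_force: [1.1, -2.8, 0.7]
width: 0.303
```

Call:
arm_command(
  deltas=[
    [0, 0.0005, 0, 0],
    [0, 0, 0, 0],
    [0, 0, 0, 0],
  ],
)

```text
time: 25.5
tool_pos: [0.5263, 0.1385, 0.026]
tcp_rot: [-1.558, 0.23, -0.232]
wrist_force: [1.5, -2.6, 4.3]
width: 0.301
```

```bash
python3 shot.py w22 wrist; python3 shot.py s22 scene; python3 - <<'E'
from h import *
s=state(); d=s["tool_pos"]-np.array([.5144,.0991,0]);print(np.linalg.norm(d[:2]))
i=cv2.imread("pics/w22.png"); cv2.imwrite("pics/w22a.png",cv2.resize(i[100:330,160:350],None,fx=2.6,fy=2.6,interpolation=cv2.INTER_CUBIC))
i=cv2.imread("pics/s22.png"); cv2.imwrite("pics/s22a.png",cv2.resize(i[140:240,200:330],None,fx=6,fy=6,interpolation=cv2.INTER_CUBIC))
E
```

```text
25.5 [0.5263 0.1385 0.026 ] -16.84 [ 1.5 -2.6  4.3] 0.301 0.002
25.55 [0.5263 0.1385 0.026 ] -16.84 [ 0.4 -3.3  5.4] 0.302 0.001
0.041147097742700985
```

View pics/w22a.png

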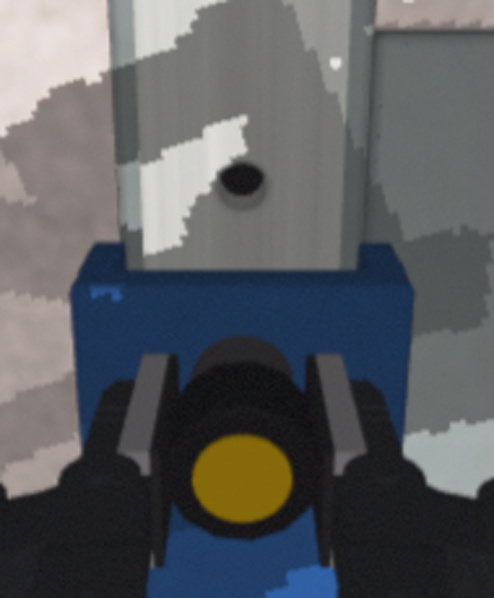

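View pics/s22a.png

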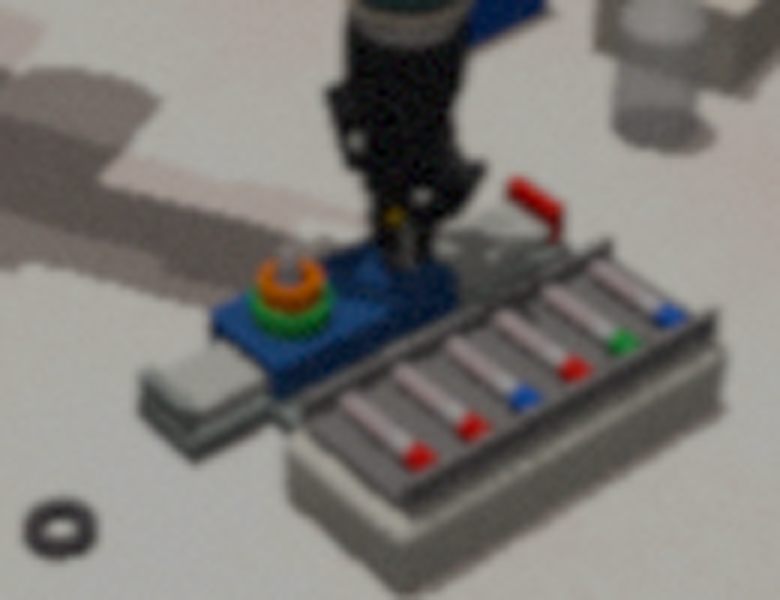

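Call:
arm_command(
  deltas=[
    [0, 0, -0.001, 0],
    [0, 0, 0, 0],
    [0, 0, 0, 0],
    [0, 0, 0, 0],
  ],
)

```text
time: 26.1
tool_pos: [0.5262, 0.1382, 0.026]
tcp_rot: [-1.557, 0.23, -0.232]
wrist_force: [0.3, 1.0, 6.4]
width: 0.3
```

The pin is down: tool height is 0.026 m, the same as at the initial grip, with about 6 N of downward push and little side load. I'm handing in.

```bash
python3 -c "
from workcell import job; print(job.finish_job())"
```

```text
the job is handed in; nothing more can be done
None
```

I placed the green ring and then the orange ring over the post, and both are fully home and released. I then pulled the plunger up about 16 mm, slid the carriage one hole towards the red stop and let the pin down. The gripper still holds the knob. I handed in at 26.1 s of the 51 s allowed.

**Last checks:**
- **Rings:** each met its seat within 1 mm of the height I had worked out, before I let go. The scene picture taken just before hand-in shows both stacked flat on the carriage.
- **Pin:** the tool came back to the height it had when I first gripped the knob (z = 0.026 m). The spring's pull changed to a light upward push at the bottom, so the pin is fully in.
- **Slide:** the tool moved about 41 mm against the nominal 40 mm, which fits the roughly 1 mm of play at each hole. I eased it back about 0.3 mm to take off the side load.
- **Forces:** the wrist readings I saw stayed around 11 N or less.

**What disagreed:** the fingertips ended about 25–35 mm short of the stated TCP. My first closing on each ring passed above it without touching, so I lowered further and tried again. Nothing else was seen to move.

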